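# Unbar the bench drawer and fetch the cutters

## Robot

A 6-joint arm with a two-finger parallel gripper is mounted at the origin on a cart in front of the work surface, level with it; the furniture and walls round the work are solid. World frame = base frame: x ahead of the robot, y to its left, z up, the work surface at z = 0. Lengths are in m, angles in degrees, forces in N, time in s.
With the tool pointing down it reaches from about 0.425 to 1.125 m from the base axis. Payload 14.9 kg.
Tool frame: the origin (TCP) lies midway between the tips of the shut fingers; the grasp point (between the pads) lies 19 mm behind it (hold_point_z is the distance from the TCP to the grasp point, in m); z points along the fingers, y is the direction in which the jaws open and shut (so a half turn about z gives the same grasp; the last joint's range is limited). The gripper opens to 91 mm and grips with 3 to 60 N. Pads are 32 mm wide; open, the fingers measure 118 mm over their backs; the gripper's body (76 mm by 178 mm) begins 60 mm behind the grasp point.
Start: joints at [-76.794, 21.709, 99.362, -0, 58.929, -1.908], TCP at [0.183, -0.676, 0.214] pointing down, gripper open.
Joint ranges: [-158.91, 158.91], [-42.39, 125.64], [0.06, 152.35], [-60.88, 240.88], [17.5, 164.5], [-176.32, 176.32]. Speed limits (degrees/s): [108.29, 108.29, 136.94, 180, 180, 180].

## Interface

Orientations are given as [roll, pitch, yaw] about the fixed x, y, z axes, in that order (R = Rz(yaw) Ry(pitch) Rx(roll)).
In Python, from bench import read_state, capture, sign_off, hold_point_z gives the robot as it stands.
- The arm moves only by the tool servo_tool, never from a script. Its argument "rows" is one flat list of numbers, 4 for each row, row after row: the shift along the tool's x, y, z in units of 25 mm (1.0 is 25 mm), then the turn about the tool's z in units of 5 degrees (1.0 is 5 degrees). A call has 1 to 12 rows; each row shifts and turns the pose as measured when the row begins, along the tool's axes as they then stand; what a row does not reach is not made up. A row lasts 1/12 s, in which the tool goes at most 41.7 mm and 7.16 degrees, less where a joint would pass 70% of its speed; a pose out of reach is approached as far as the arm can. A call is refused whole if a number of a shift passes 1 or a number of a turn 1, either way. A call with a gripper value outside its range is refused whole. "gripper" is the opening, from -1 (shut) to 1 (fully open), so that 0 is half open, set as the call begins (left out, the last holds). The fingers move at their own pace and stop on an object; "force" is the grip in N (left out, the last holds). Time passes only in rows, so rows that do not move let the fingers close. It gives the time, the measured TCP pose, the force and the opening at its end, in the units of the state.
- read_state(): the state, without advancing time (a new reading comes with each control period).
- capture(name): name is "scene" or "top"; returns a dict with "image" (400x640x3 uint8, red, green, blue), "z_map" (400x640 float32, m along the optical axis (not along the pixel's ray), 0 where there is no reading), "K" (3x3 intrinsics, pixels), "world_from_camera" (4x4, takes a point from camera to world coordinates). Camera axes: x right, y down, z forward; pixel columns grow to the right and rows downward; lengths in m; the calibration is good to about 2 mm. A picture is of the moment at which its call begins.
- sign_off(): hands the job in, once; it reports no verdict.
The state is a dict: "time_s": time; "joints": joint angles; "qd": joint speeds; "joint_efforts": joint torques, N m; "ee_pos": TCP position; "orientation": TCP orientation; "wrist_force": force on the tool from outside, world axes, zero at the start; "wrist_torque": the same for the moment, N m; "grip_width": finger opening in m.
Only numpy, scipy, OpenCV 4.12 (cv2) and the standard library are available. Lean on these libraries where they do the work, as an engineer would, in place of code of your own. Each camera call takes 0.05 s, during which the arm holds its last target.

## Task

The drawer of the small grey drawer unit is held shut by a steel bar that hangs in two brackets across its handle: lift the bar up and off by its grip and set it down gently on the bench top. Then pull the drawer fully open by its handle, take out the cutters that lie in it and lay them gently on the blue cutting mat, leaving the drawer open and the circuit board and the small round tin undisturbed.

Things in the scene. Friction and masses are not known exactly. Their poses are not given: they have to be found in the camera images.
- chest: drawer unit of grey sheet steel, fixed to the bench, 210 (x) x 190 (y) x 165 mm (z), one drawer at the top over an open pigeonhole. Origin: bench level under its centre; z up, the front faces its own -x, the drawer's front face lies at x = -105 mm. A flat tin stands on the rear of its top.
- bar: locking bar, loose, 0.2 to 0.4 kg: square steel tube 20 x 240 x 20 mm along its own y, hanging in the two brackets right before the drawer's handle so that the drawer cannot open. On the tube stands a bow grip of 10 mm round steel. Origin: centre of the tube's underside; z up. Can stand on its underside (it is 62 mm high) or lie on its side.
- bar_tube (a point): centre of the bar's tube, 10 mm above the bar's origin. The two open-topped J brackets hold it just outside the unit's sides (y = +-95 to +-114 mm in the unit's frame), the tube's middle 59 mm before the drawer's front; inside of their floor at z = 135 mm; their lips before and behind the tube rise to z = 147 mm, so the bar must go up at least 12 mm before it can come forward
- bar_grip (a point): middle of the straight top rod of the bow grip, 57 mm above the bar's origin (27 mm above the unit's top while it hangs); the rod is 10 mm thick and runs 58 mm along the bar's y; the free space under it is 32 mm high
- drawer (a joint): how far the drawer is out, in m: 0 shut, 0.165 at its stop; it slides to the unit's own -x. The white front is 186 mm wide and 58 mm high; the tray inside measures 172 (x) x 156 (y) mm, with walls 40 mm high over the floor
- drawer_handle (a point): middle of the drawer's bar handle: round rod 11 mm thick, 95 mm long along the unit's y, 40 mm before the drawer's front, 20 mm below the unit's top; moves with the drawer
- drawer_floor (a point): point on the floor of the drawer's tray (100 mm above the bench), 66 mm behind the inside of the tray's front wall, midway between its side walls; moves with the drawer
- cutters: flush cutters with red handles, 52 x 128 x 12 mm, lying flat in the drawer, handles towards the drawer's front, up to 0.3 rad askew. Origin: underside of the middle of their length; their length is their own y, the two handles lie at y = -7 to +64 mm (52 mm wide over both at the widest), the jaws at y = -64 to -32 mm (20 mm wide); z up
- cutting_mat: blue cutting mat flat on the bench, 323 (x) x 452 (y) x 2.4 mm, fixed; origin: underside of its centre
- dev_board: bystander: small circuit board, 62 x 56 x 21 mm, on the right part of the mat; origin: underside of its centre
- tip_tin: bystander: small round flat tin, 46 mm across, 16 mm high, on the bench left of the mat; origin: underside of its centre

How it is judged (in metres and radians):
On the way, in this order (a step that is already met when the one before it is completed fails the run):
1. the bar is off its brackets and rests on the bench top, let go (height (world z) of bar_tube below 0.025 m and linear speed of bar below 0.03 m/s and contact force between the fingers and bar below 0.1 N), for 0.2 s.
2. the drawer is pulled out at least 130 mm (value of joint drawer above 0.13 m), for 0.2 s.
3. the cutters are lifted clear of the drawer (z of cutters in the frame of drawer_floor above 0.05 m), for 0.05 s.
At the end, for the whole second after the job is handed in: The bar rests on the bench top or mat, standing or lying (middle of its tube lower than 25 mm), the drawer is out at least 130 mm, and the cutters lie flat (within 7 degrees) and still on the cutting mat, their middle over the mat (height (world z) of bar_tube below 0.025 m and linear speed of each of bar, cutters below 0.02 m/s and value of joint drawer above 0.13 m and x of cutters in the frame of cutting_mat between -0.165 and 0.165 m and y of cutters in the frame of cutting_mat between -0.23 and 0.23 m and height (world z) of cutters below 0.01 m and angle between cutters's own z axis and vertical below 0.12 rad); the robot touches nothing.
It fails at once if the bar is dropped: falls free 40 mm or more above the bench (height (world z) of bar_tube between 0.05 and 0.1 m and contact force between bar and anything else below 0.01 N).
It fails at once if the cutters are dropped: they fall free 40 mm or more above the bench (height (world z) of cutters between 0.045 and 0.085 m and contact force between cutters and anything else below 0.01 N).
It fails at once if the circuit board is pushed more than 30 mm (distance of dev_board from where it was at the start of the episode above 0.03 m).
It fails at once if the small tin is pushed more than 30 mm (distance of tip_tin from where it was at the start of the episode above 0.03 m).
It also fails if it takes over 67 s, if anything falls off the work surface, if the arm or the gripper's body presses on something with over 40 N, if the wrist force passes 120 N, or if a joint passes its speed limit or range.

## Working session

There is one attempt and no reset: what is moved stays moved. The work goes in short steps, Python scripts to look and compute and a tool call to move; the robot and the scene stay as the last step left them, time stands still between calls to the robot, and variables do not carry over. Pictures are saved under pics/ and viewed, and the job is handed in when it is done.

Besides the shell and the picture viewer there is one more tool, called in YAML: its name, and indented under it one key for each argument. servo_tool: Moves the arm, as the interface text tells. Its arguments: {"type":"object","properties":{"rows":{"type":"array","items":{"type":"number"}},"gripper":{"type":"number"},"force":{"type":"number"}},"required":["rows"]}

```bash
ls; mkdir -p pics
cat > h.py <<'E'
import numpy as np, cv2
from bench import *
def snap(n,fn):
    c=capture(n); np.savez('last_%s.npz'%n,**{k:c[k] for k in('image','z_map','K','world_from_camera')})
    cv2.imwrite('pics/'+fn,c['image'][:,:,::-1]); return c
def load(n): return np.load('last_%s.npz'%n)
def P(c,u,v,r=1):
    z=c['z_map'][v-r:v+r+1,u-r:u+r+1]; z=np.median(z[z>0]) if (z>0).any() else 0
    K=c['K']; p=np.array([(u-K[0,2])*z/K[0,0],(v-K[1,2])*z/K[1,1],z,1]); return (c['world_from_camera']@p)[:3]
def cloud(c):
    z=c['z_map'];K=c['K'];v,u=np.mgrid[:z.shape[0],:z.shape[1]]
    p=np.stack([(u-K[0,2])*z/K[0,0],(v-K[1,2])*z/K[1,1],z,np.ones_like(z)],-1)
    w=(p@c['world_from_camera'].T)[...,:3]; w[z<=0]=np.nan; return w
def crop(c,u0,v0,u1,v1,fn,s=4):
    cv2.imwrite('pics/'+fn,cv2.resize(c['image'][v0:v1,u0:u1,::-1],None,fx=s,fy=s,interpolation=cv2.INTER_CUBIC))
E
python3 - <<'E'
from h import *
np.set_printoptions(precision=4,suppress=True)
for n in('scene','top'):
    c=snap(n,n+'0.png'); print(n,c['K'].tolist(),c['world_from_camera'])
print(read_state(),hold_point_z)
E
```

```text
pics
scene [[456.3103336904828, 0.0, 320.09453561838694], [0.0, 456.3103336904828, 197.63641574948127], [0.0, 0.0, 1.0]] [[-0.536  -0.6538  0.5341 -0.1437]
 [-0.8442  0.4081 -0.3476  0.5094]
 [ 0.0093 -0.6371 -0.7707  0.9954]
 [ 0.      0.      0.      1.    ]]
top [[490.45235557727466, 0.0, 312.06006868710284], [0.0, 490.45235557727466, 195.95817253149718], [0.0, 0.0, 1.0]] [[ 0.0212 -0.9895  0.1429  0.2835]
 [-0.9996 -0.0238 -0.0163  0.1295]
 [ 0.0195 -0.1425 -0.9896  1.4388]
 [ 0.      0.      0.      1.    ]]
{'time_s': 0.1, 'joints': array([-76.7958,  21.7359,  99.3917,   0.0007,  58.9282,  -1.9095]), 'qd': array([-0.0258, -0.1322, -0.0668, -0.0518,  0.0445, -0.0137]), 'joint_efforts': array([  0.0007, -76.5037, -43.5293,   0.0652,   0.0398,  -0.    ]), 'ee_pos': array([ 0.1824, -0.6755,  0.2134]), 'orientation': array([-179.9443,   -0.0024,   15.1133]), 'wrist_force': array([-0.0952,  0.756 ,  0.1205]), 'wrist_torque': array([-0.0226,  0.0306,  0.0471]), 'grip_width': 0.09090075273204551} 0.0188
```

View pics/scene0.png

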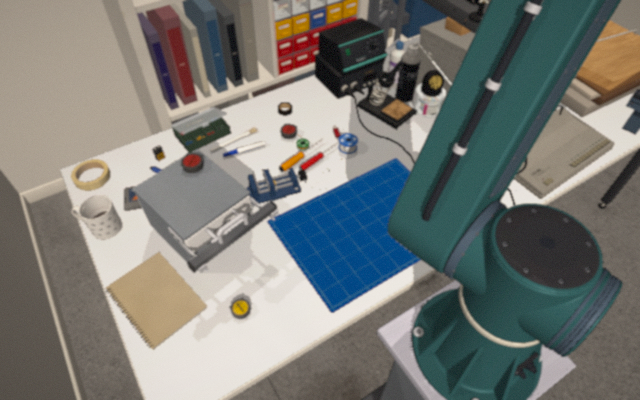

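View pics/top0.png

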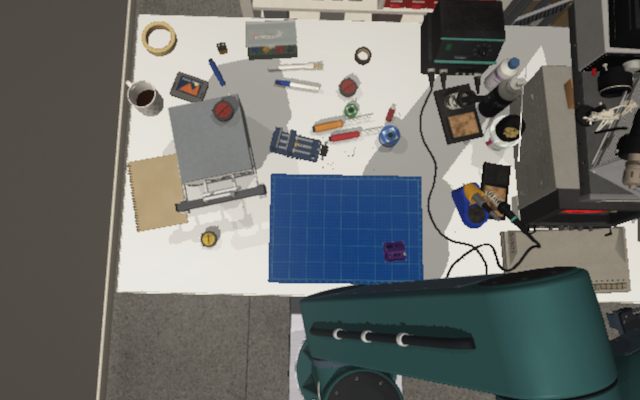

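The top view shows the chest at (215,140), the bar at (220,198), the small tin at (208,239), the mat at (270–422, 175–283) and the board at (395,250). I'll enlarge the chest area.

Run:
```python
from h import *
np.set_printoptions(precision=4,suppress=True)
t=load('top');s=load('scene')
crop(t,160,85,290,215,'t_c.png',6); crop(s,120,140,290,280,'s_c.png',4)
for n,c in(('top',t),('scene',s)):
    w=cloud(c); cv2.imwrite
    np.save('w_%s.npy'%n,w)
w=np.load('w_top.npy')
for uv in [(208,239),(395,250),(345,230),(346,282),(346,178),(271,230),(421,230),(200,120),(240,150),(220,197)]: print(uv,P(t,*uv))
```

```text
(208, 239) [0.3566 0.4039 0.0133]
(395, 250) [ 0.3368 -0.1376  0.0145]
(345, 230) [0.3923 0.0071 0.003 ]
(346, 282) [0.2421 0.0025 0.0024]
(346, 178) [0.5473 0.006  0.0031]
(271, 230) [0.3873 0.2237 0.0047]
(421, 230) [ 0.3975 -0.217   0.0019]
(200, 120) [0.6656 0.4125 0.1639]
(240, 150) [0.5858 0.3022 0.166 ]
(220, 197) [0.4591 0.3493 0.1638]
```

View pics/t_c.png

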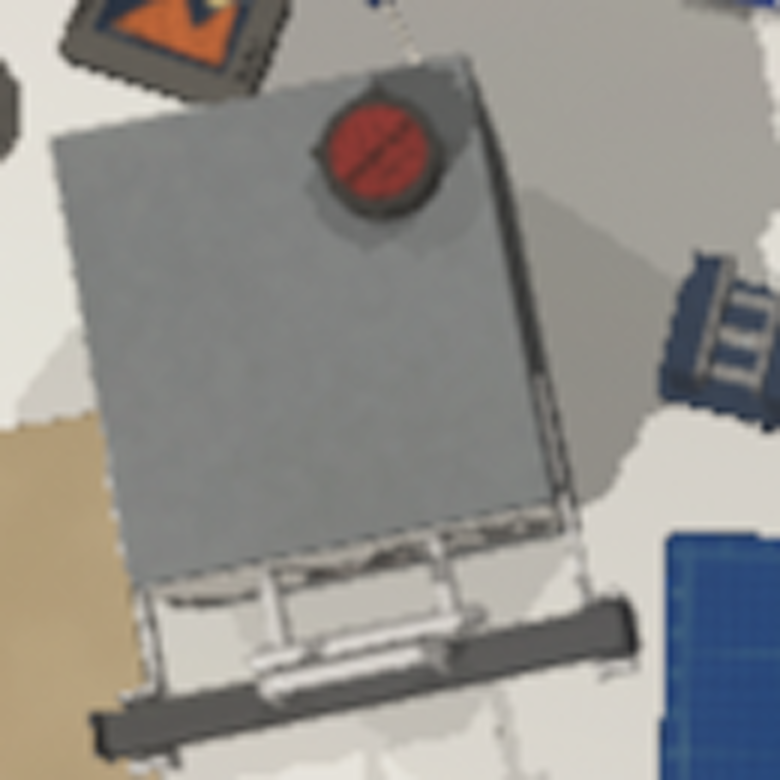

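View pics/s_c.png

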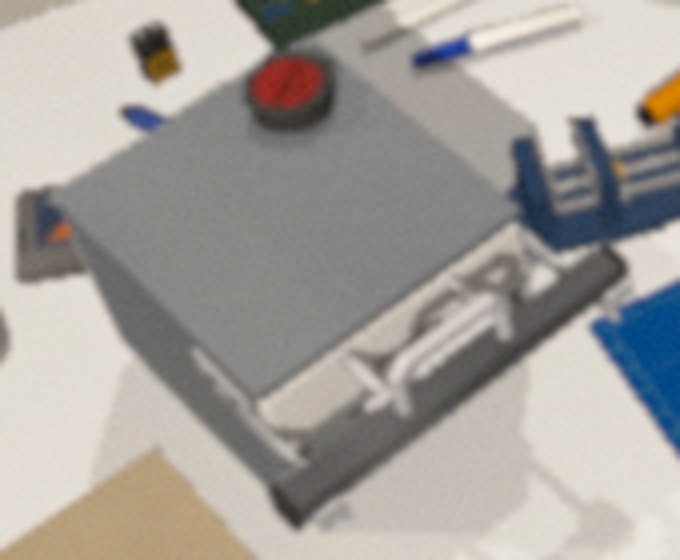

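Run:
```python
from h import *
np.set_printoptions(precision=4,suppress=True)
for n in('top','scene'):
    c=load(n); w=np.load('w_%s.npy'%n); im=c['image'].astype(int)
    box=(w[...,0]>.38)&(w[...,0]<.85)&(w[...,1]>.2)&(w[...,1]<.56)
    x,y,z=w[...,0],w[...,1],w[...,2]
    m=box&(abs(z-.165)<.008)&(x>.49)
    m=cv2.morphologyEx(m.astype(np.uint8),cv2.MORPH_OPEN,np.ones((5,5)))>0
    r=cv2.minAreaRect((w[m][:,:2]*1000).astype(np.float32)); print(n,'top',m.sum(),r,np.median(z[m]))
    m=box&(x<.56)&(z>.177)&(z<.22); p=w[m]; print('grip',m.sum(),p.mean(0),p.min(0),p.max(0), np.percentile(z[m],[10,50,90]))
    r=cv2.minAreaRect((p[:,:2]*1000).astype(np.float32)); print(r)
    m=box&(x<.52)&(z>.135)&(z<.163)&(im.sum(-1)<330); p=w[m]; r=cv2.minAreaRect((p[:,:2]*1000).astype(np.float32)); print('bar',m.sum(),r,p.mean(0),np.percentile(p[:,2],[5,50,95]))
```

```text
top top 5030 ((619.74169921875, 383.4754333496094), (210.96229553222656, 190.09378051757812), 13.372408866882324) 0.16495839093996978
grip 125 [0.4595 0.3477 0.194 ] [0.4468 0.3095 0.1792] [0.4721 0.3859 0.2005] [0.1895 0.1946 0.198 ]
((459.9496765136719, 348.0862121582031), (10.24120807647705, 79.2930908203125), 13.780879020690918)
bar 616 ((458.6204833984375, 349.7176208496094), (32.430908203125, 240.4071502685547), 12.911901473999023) [0.4566 0.349  0.1532] [0.1411 0.1543 0.1594]
scene top 5026 ((616.241943359375, 382.44989013671875), (213.43988037109375, 191.59031677246094), 13.146937370300293) 0.1653435435155312
grip 186 [0.4537 0.3505 0.193 ] [0.4419 0.309  0.1777] [0.4659 0.3881 0.2003] [0.1846 0.1949 0.1978]
((455.4276123046875, 348.47833251953125), (11.195023536682129, 81.30789184570312), 12.52711009979248)
bar 1031 ((458.6602478027344, 349.20672607421875), (30.25860595703125, 241.46096801757812), 13.816057205200195) [0.4504 0.3571 0.1529] [0.1434 0.1544 0.1576]
```

The chest is near (0.6185, 0.383) with yaw 13.3°, and the grip is near (0.458, 0.348, 0.194). Next I'll check how high things stand along the path and where the bar could go.

```bash
python3 - <<'E'
from h import *
a=np.concatenate([np.load('w_%s.npy'%n).reshape(-1,3) for n in('top','scene')]); a=a[~np.isnan(a).any(1)]
print('rows x .2...0.8 ; cols y .55..-.85, max z cm')
ys=np.arange(.55,-.9,-.1)
print('     ',[round(y,2) for y in ys])
for x in np.arange(.85,.1,-.1):
    print(round(x,2),[int(100*np.percentile(q,99)) if len(q:=a[(abs(a[:,0]-x)<.05)&(abs(a[:,1]-y)<.05),2])>3 else -1 for y in ys])
m=(a[:,0]>.2)&(a[:,0]<.52)&(a[:,1]>.23)&(a[:,1]<.34)
print('bench',np.percentile(a[m][:,2],[5,50,80]))
w=np.load('w_top.npy');c=load('top')
for uv in [(228,280),(228,288),(228,292),(260,285),(290,145)]: print(uv,P(c,*uv))
E
cat > plan.py <<'E'
# plan(target list [(x,y,z,yaw)]) -> rows from the current pose, tool down
import sys; from h import *
def plan(wps,maxstep=1.0):
    s=read_state(); p=np.array(s['ee_pos']); yaw=s['orientation'][2]
    print('from',p.round(4),np.round(s['orientation'],2),'t',round(s['time_s'],2))
    for w in wps:
        d=np.array(w[:3])-p; dy=(w[3]-yaw+180)%360-180
        n=int(np.ceil(max(abs(d).max()/.025/maxstep,abs(dy)/5/maxstep*1.0,1e-9))); n=max(n,1)
        out=[]
        y=yaw
        while True:
            out=[]; y=yaw; ok=True
            for i in range(n):
                t=np.radians(y); dl=d/n/.025
                r=[dl[0]*np.cos(t)+dl[1]*np.sin(t),dl[0]*np.sin(t)-dl[1]*np.cos(t),-dl[2],0]
                r[3]=-dy/n/5
                out+=[round(v,2)+0 for v in r]; y+=dy/n
            if max(map(abs,out))<=maxstep: break
            n+=1
        print('->',w,'n',n); 
        for k in range(0,len(out),4): print(*[('%g'%v) for v in out[k:k+4]],sep=', ',end=',  ')
        print(); p=np.array(w[:3]);yaw=w[3]
E
```

```text
rows x .2...0.8 ; cols y .55..-.85, max z cm
      [np.float64(0.55), np.float64(0.45), np.float64(0.35), np.float64(0.25), np.float64(0.15), np.float64(0.05), np.float64(-0.05), np.float64(-0.15), np.float64(-0.25), np.float64(-0.35), np.float64(-0.45), np.float64(-0.55), np.float64(-0.65), np.float64(-0.75), np.float64(-0.85)]
0.85 [2, 2, 1, 1, 1, 2, 2, 0, 19, 19, 22, 52, -1, -1, -1]
0.75 [9, 16, 18, 0, 0, 2, 1, 3, 13, 19, 23, 52, 41, -1, -1]
0.65 [1, 17, 18, 16, 6, 5, 3, 3, 2, 3, 25, 42, 41, -1, -1]
0.55 [1, 16, 16, 16, 1, 1, 0, 0, 1, 10, 54, 54, -1, -1, -1]
0.45 [1, 16, 19, 15, 0, 0, 0, 0, 1, 15, 53, 53, 35, 21, 11]
0.35 [1, 1, 1, 0, 0, 0, 0, 2, 1, 2, 16, 7, 7, 9, 11]
0.25 [0, 0, 0, 0, 40, 64, 87, 90, 88, 1, 9, 31, 31, 4, 3]
0.15 [0, 0, 0, 0, 42, 65, 85, 90, 89, 79, 65, 33, 33, 0, 0]
bench [-7.49624692e-01  4.41755957e-04  3.12750476e-03]
(228, 280) [ 0.24065014  0.34315362 -0.00097951]
(228, 288) [0.21810411 0.34164662 0.0022216 ]
(228, 292) [2.06709907e-01 3.41442109e-01 1.18627563e-04]
(260, 285) [0.22838987 0.25038601 0.00029574]
(290, 145) [0.62927428 0.17350885 0.06049029]
```

Run:
```python
from h import *
a=np.concatenate([np.load('w_%s.npy'%n).reshape(-1,3) for n in('top','scene')]); a=a[~np.isnan(a).any(1)]
m=(a[:,2]>.2)&(a[:,0]>.28)&(a[:,1]<-.25)&(a[:,1]>-1)&(a[:,0]<.9); q=a[m]
for x in np.arange(.29,.7,.04):
    r=q[abs(q[:,0]-x)<.02]
    if len(r)>3: print(round(x,2),'ymax',r[:,1].max().round(3),'zr',np.percentile(r[:,2],[0,50,100]).round(2))
from plan import plan
plan([(.15,-.50,.27,25),(.25,-.40,.28,45),(.40,-.22,.28,70),(.46,0,.28,90),(.45,.2,.28,103.3),(.457,.348,.28,103.3)])
```

```text
0.45 ymax -0.485 zr [0.2  0.27 0.54]
0.49 ymax -0.484 zr [0.2  0.31 0.54]
0.53 ymax -0.483 zr [0.2  0.35 0.55]
0.57 ymax -0.484 zr [0.2  0.31 0.54]
0.61 ymax -0.483 zr [0.2  0.31 0.53]
0.65 ymax -0.485 zr [0.2  0.32 0.43]
0.69 ymax -0.485 zr [0.2  0.31 0.4 ]
from [ 0.1824 -0.6755  0.2134] [-179.94   -0.     15.11] t 0.1
-> (0.15, -0.5, 0.27, 25) n 8
0.07, -0.89, -0.28, -0.25,  0.09, -0.89, -0.28, -0.25,  0.11, -0.89, -0.28, -0.25,  0.13, -0.88, -0.28, -0.25,  0.15, -0.88, -0.28, -0.25,  0.17, -0.88, -0.28, -0.25,  0.19, -0.87, -0.28, -0.25,  0.21, -0.87, -0.28, -0.25,  
-> (0.25, -0.4, 0.28, 45) n 6
0.89, -0.32, -0.07, -0.67,  0.9, -0.27, -0.07, -0.67,  0.92, -0.22, -0.07, -0.67,  0.93, -0.16, -0.07, -0.67,  0.94, -0.11, -0.07, -0.67,  0.94, -0.05, -0.07, -0.67,  
-> (0.4, -0.22, 0.28, 70) n 10
0.93, -0.08, 0, -0.5,  0.94, -0.04, 0, -0.5,  0.94, 0, 0, -0.5,  0.94, 0.04, 0, -0.5,  0.93, 0.08, 0, -0.5,  0.93, 0.12, 0, -0.5,  0.92, 0.16, 0, -0.5,  0.92, 0.2, 0, -0.5,  0.91, 0.24, 0, -0.5,  0.89, 0.28, 0, -0.5,  
-> (0.46, 0, 0.28, 90) n 10
0.91, -0.08, 0, -0.4,  0.91, -0.04, 0, -0.4,  0.91, -0.01, 0, -0.4,  0.91, 0.02, 0, -0.4,  0.91, 0.05, 0, -0.4,  0.91, 0.08, 0, -0.4,  0.9, 0.12, 0, -0.4,  0.9, 0.15, 0, -0.4,  0.89, 0.18, 0, -0.4,  0.89, 0.21, 0, -0.4,  
-> (0.45, 0.2, 0.28, 103.3) n 8
1, -0.05, 0, -0.33,  1, -0.02, 0, -0.33,  1, 0.01, 0, -0.33,  1, 0.04, 0, -0.33,  1, 0.07, 0, -0.33,  1, 0.1, 0, -0.33,  0.99, 0.12, 0, -0.33,  0.99, 0.15, 0, -0.33,  
-> (0.457, 0.348, 0.28, 103.3) n 6
0.95, 0.27, 0, 0,  0.95, 0.27, 0, 0,  0.95, 0.27, 0, 0,  0.95, 0.27, 0, 0,  0.95, 0.27, 0, 0,  0.95, 0.27, 0, 0,
```

servo_tool:
  rows: [0.1,-0.9,-0.3,-0.3,0.1,-0.9,-0.3,-0.3,0.1,-0.9,-0.3,-0.3,0.1,-0.9,-0.3,-0.3,0.15,-0.9,-0.3,-0.3,0.2,-0.9,-0.3,-0.3,0.2,-0.9,-0.3,-0.3,0.2,-0.9,-0.3,-0.3]
  gripper: 0.2
  force: 40

```text
time_s: 0.77
ee_pos: [0.1445, -0.4897, 0.2705]
orientation: [-179.5, -0.1, 27.6]
wrist_force: [0.5, -0.1, 0.4]
grip_width: 0.0545
```

Tracking is good, so I'll continue.

servo_tool:
  rows: [0.9,-0.3,-0.1,-0.6,0.9,-0.3,-0.1,-0.6,0.9,-0.2,-0.1,-0.6,0.95,-0.2,0,-0.6,0.95,-0.1,0,-0.6,0.95,0,0,-0.6,0.95,-0.1,0,-0.5,0.95,0,0,-0.5,0.95,0,0,-0.5,0.95,0,0,-0.5,0.95,0.1,0,-0.5,0.95,0.1,0,-0.5]

```text
time_s: 1.77
ee_pos: [0.3334, -0.261, 0.2799]
orientation: [-179.7, -0.3, 61.9]
wrist_force: [0.9, -0.2, 0.5]
grip_width: 0.0547
```

Run:
```python
from plan import plan
plan([(.46,0,.28,90),(.45,.2,.28,103.3),(.457,.348,.26,103.3)])
```

```text
from [ 0.3334 -0.261   0.2799] [-179.68   -0.32   61.87] t 1.77
-> (0.46, 0, 0.28, 90) n 12
0.97, -0.04, 0, -0.47,  0.97, 0, 0, -0.47,  0.97, 0.04, 0, -0.47,  0.96, 0.08, 0, -0.47,  0.96, 0.12, 0, -0.47,  0.95, 0.16, 0, -0.47,  0.95, 0.2, 0, -0.47,  0.94, 0.24, 0, -0.47,  0.93, 0.27, 0, -0.47,  0.92, 0.31, 0, -0.47,  0.9, 0.35, 0, -0.47,  0.89, 0.39, 0, -0.47,  
-> (0.45, 0.2, 0.28, 103.3) n 8
1, -0.05, 0, -0.33,  1, -0.02, 0, -0.33,  1, 0.01, 0, -0.33,  1, 0.04, 0, -0.33,  1, 0.07, 0, -0.33,  1, 0.1, 0, -0.33,  0.99, 0.12, 0, -0.33,  0.99, 0.15, 0, -0.33,  
-> (0.457, 0.348, 0.26, 103.3) n 6
0.95, 0.27, 0.13, 0,  0.95, 0.27, 0.13, 0,  0.95, 0.27, 0.13, 0,  0.95, 0.27, 0.13, 0,  0.95, 0.27, 0.13, 0,  0.95, 0.27, 0.13, 0,
```

servo_tool:
  rows: [0.95,0,0,-0.5,0.95,0,0,-0.5,0.95,0,0,-0.5,0.95,0.1,0,-0.5,0.95,0.1,0,-0.5,0.95,0.2,0,-0.5,0.95,0.2,0,-0.5,0.95,0.2,0,-0.5,0.95,0.3,0,-0.5,0.95,0.3,0,-0.5,0.9,0.3,0,-0.5,0.9,0.4,0,-0.5]

```text
time_s: 2.77
ee_pos: [0.4542, 0.0185, 0.2805]
orientation: [-179.8, -0.5, 93.4]
wrist_force: [0.9, -0.3, -0.3]
grip_width: 0.0551
```

servo_tool:
  rows: [1,0,0,-0.3,1,0,0,-0.3,1,0,0,-0.3,1,0,0,-0.3,1,0.1,0,-0.3,1,0.1,0,-0.3,1,0.1,0,-0.3,1,0.1,0,-0.3]

```text
time_s: 3.43
ee_pos: [0.431, 0.2276, 0.281]
orientation: [-179.8, -0.5, 106.1]
wrist_force: [0.2, 0.0, -0.6]
grip_width: 0.0552
```

Run:
```python
from plan import plan
plan([(.457,.348,.26,103.3)])
```

```text
from [0.431  0.2276 0.281 ] [-179.83   -0.49  106.13] t 3.43
-> (0.457, 0.348, 0.26, 103.3) n 5
0.87, 0.47, 0.17, 0.11,  0.87, 0.46, 0.17, 0.11,  0.88, 0.45, 0.17, 0.11,  0.88, 0.44, 0.17, 0.11,  0.89, 0.43, 0.17, 0.11,
```

servo_tool:
  rows: [0.9,0.5,0.1,0.1,0.9,0.5,0.1,0.1,0.9,0.45,0.1,0.1,0.8,0.4,0.1,0.1,0.6,0.4,0.1,0.1,0,0,0,0]

```text
time_s: 3.93
ee_pos: [0.4561, 0.3509, 0.2676]
orientation: [-179.7, -0.5, 103.9]
wrist_force: [-0.6, -0.3, 0.4]
grip_width: 0.0548
```

Run:
```python
from h import *
from plan import plan
c=snap('scene','s1.png'); crop(c,100,60,320,280,'s1c.png',3)
snap('top','t1.png')
plan([(.457,.348,.173,103.3)])
```

```text
from [0.4554 0.3487 0.2677] [-179.71   -0.45  103.88] t 4.03
-> (0.457, 0.348, 0.173, 103.3) n 4
-0.01, 0.01, 0.95, 0.03,  -0.01, 0.01, 0.95, 0.03,  -0.01, 0.01, 0.95, 0.03,  -0.01, 0.01, 0.95, 0.03,
```

View pics/s1c.png

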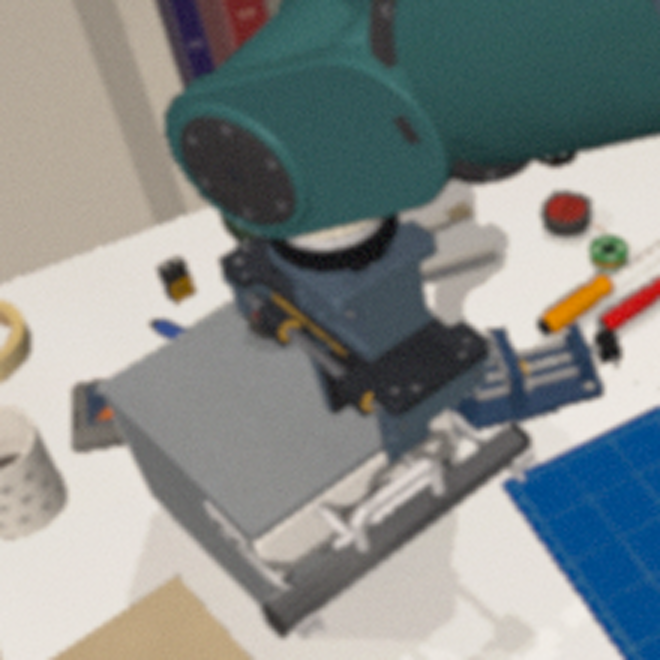

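The gripper (crop about 420,400) hangs over the grip line. I'll lower it most of the way and check again before the last part.

servo_tool:
  rows: [0,0,0.9,0.1,0,0,0.9,0,0,0,0.8,0,0,0,0.4,0,0,0,0,0]

```text
time_s: 4.45
ee_pos: [0.4546, 0.3455, 0.1919]
orientation: [-179.8, -0.5, 103.3]
wrist_force: [0.3, -1.2, -0.2]
grip_width: 0.0549
```

Run:
```python
from h import *
from plan import plan
c=snap('scene','s2.png'); crop(c,180,140,300,260,'s2c.png',6)
plan([(.457,.348,.173,103.3)])
```

```text
from [0.4549 0.3457 0.1928] [-179.87   -0.48  103.3 ] t 4.5
-> (0.457, 0.348, 0.173, 103.3) n 1
0.07, 0.1, 0.79, 0,
```

View pics/s2c.png

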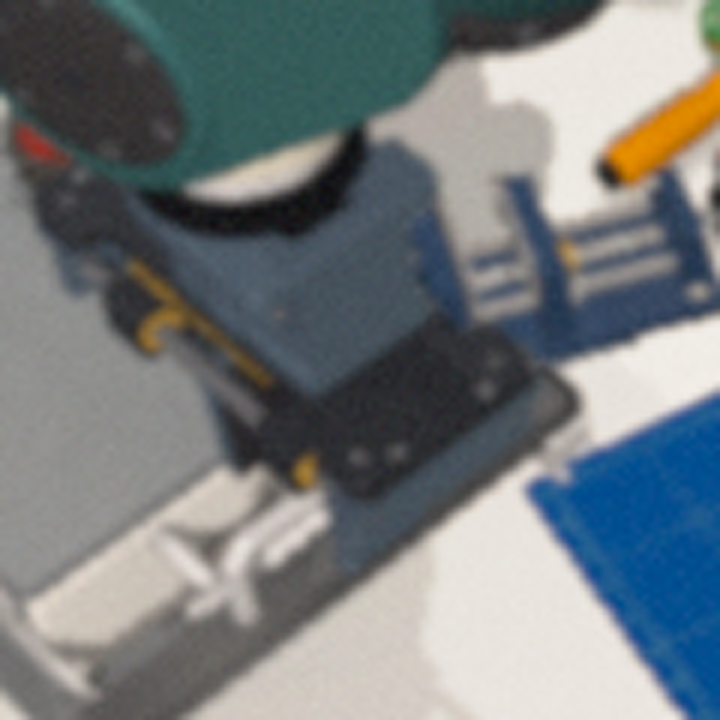

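servo_tool:
  rows: [0.1,0.1,0.4,0,0,0,0.4,0,0,0,0,0]

```text
time_s: 4.75
ee_pos: [0.4582, 0.3492, 0.1742]
orientation: [179.9, -0.6, 103.3]
wrist_force: [-0.6, -0.8, 0.0]
grip_width: 0.0547
```

servo_tool:
  rows: [0,0,0,0,0,0,0,0,0,0,0,0,0,0,0,0,0,0,0,0,0,0,0,0]
  gripper: -1

```text
time_s: 5.25
ee_pos: [0.459, 0.3499, 0.1758]
orientation: [179.8, -0.6, 103.3]
wrist_force: [-0.2, 0.4, 0.2]
grip_width: 0.0177
```

servo_tool:
  rows: [0,0,0.05,0,0,0,0.05,0,0,0,0,0]

```text
time_s: 5.5
ee_pos: [0.4599, 0.3503, 0.1749]
orientation: [179.7, -0.6, 103.3]
wrist_force: [0.7, -0.6, -2.4]
grip_width: 0.0092
```

It has hold of the rod, with a width of 9 mm. Lifting.

servo_tool:
  rows: [0,0,-0.2,0,0,0,-0.2,0,0,0,-0.3,0,0,0,-0.3,0,0,0,-0.3,0,0,0,0,0]

```text
time_s: 6.0
ee_pos: [0.4592, 0.3495, 0.21]
orientation: [179.8, -0.6, 103.3]
wrist_force: [-0.0, 0.8, -2.1]
grip_width: 0.0093
```

Run:
```python
from h import *
c=snap('scene','s3.png'); crop(c,140,140,300,280,'s3c.png',5)
```

```text
(no output)
```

View pics/s3c.png

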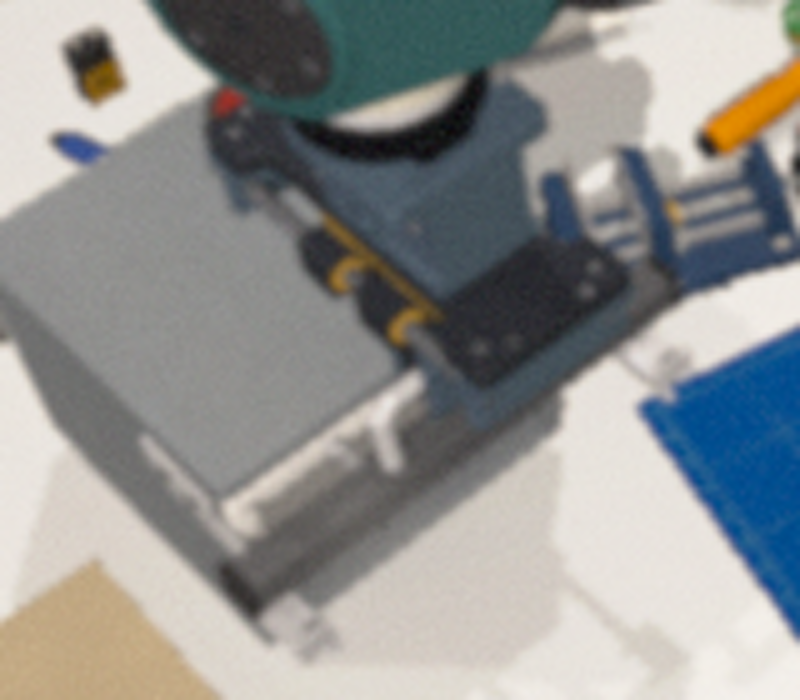

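The bar is free and level. Carrying it up, forward and round.

Run:
```python
from plan import plan
plan([(.459,.3495,.285,103.3),(.355,.28,.285,180)])
```

```text
from [0.459  0.3494 0.2093] [179.8   -0.59 103.3 ] t 6.05
-> (0.459, 0.3495, 0.285, 103.3) n 4
0, 0, -0.76, 0,  0, 0, -0.76, 0,  0, 0, -0.76, 0,  0, 0, -0.76, 0,  
-> (0.355, 0.28, 0.285, 180) n 16
-0.11, -0.29, 0, -0.96,  -0.08, -0.3, 0, -0.96,  -0.06, -0.31, 0, -0.96,  -0.03, -0.31, 0, -0.96,  -0.01, -0.31, 0, -0.96,  0.02, -0.31, 0, -0.96,  0.05, -0.31, 0, -0.96,  0.07, -0.3, 0, -0.96,  0.1, -0.3, 0, -0.96,  0.12, -0.29, 0, -0.96,  0.14, -0.28, 0, -0.96,  0.17, -0.26, 0, -0.96,  0.19, -0.25, 0, -0.96,  0.21, -0.23, 0, -0.96,  0.23, -0.21, 0, -0.96,  0.24, -0.19, 0, -0.96,
```

servo_tool:
  rows: [0,0,-0.6,0,0,0,-0.9,0,0,0,-0.9,0,0,0,-0.6,0,0,0,0,0]

```text
time_s: 6.47
ee_pos: [0.4576, 0.3477, 0.2854]
orientation: [-180.0, -0.5, 103.3]
wrist_force: [1.5, 1.1, -2.2]
grip_width: 0.009
```

servo_tool:
  rows: [-0.1,-0.25,0,-0.4,-0.1,-0.25,0,-0.8,-0.1,-0.25,0,-0.8,0,-0.25,0,-0.8,0,-0.25,0,-0.8,0,-0.25,0,-0.8,0,-0.25,0,-0.8,0.05,-0.25,0,-0.8,0.05,-0.25,0,-0.8,0.1,-0.25,0,-0.8,0.1,-0.25,0,-0.8,0.1,-0.25,0,-0.8]

```text
time_s: 7.47
ee_pos: [0.386, 0.3021, 0.2726]
orientation: [-179.9, -0.6, 151.3]
wrist_force: [-0.2, 0.2, -2.2]
grip_width: 0.0089
```

Run:
```python
from plan import plan
plan([(.355,.28,.285,180)])
```

```text
from [0.386  0.3021 0.2726] [-179.89   -0.59  151.34] t 7.47
-> (0.355, 0.28, 0.285, 180) n 6
0.11, -0.23, -0.08, -0.96,  0.13, -0.22, -0.08, -0.96,  0.15, -0.21, -0.08, -0.96,  0.16, -0.19, -0.08, -0.96,  0.18, -0.18, -0.08, -0.96,  0.19, -0.16, -0.08, -0.96,
```

servo_tool:
  rows: [0.1,-0.2,0,-0.8,0.1,-0.2,0,-0.8,0.15,-0.2,0,-0.8,0.2,-0.2,0,-0.8,0.2,-0.15,0,-0.8,0.2,-0.1,0,-0.8,0.15,-0.1,0,-0.8,0,0,0,0]

```text
time_s: 8.13
ee_pos: [0.3449, 0.2779, 0.2635]
orientation: [-179.9, -1.0, -179.0]
wrist_force: [0.1, -0.6, -2.5]
grip_width: 0.0091
```

Run:
```python
from h import *
from plan import plan
plan([(.355,.28,.045,180)])
snap('top','t4.png');c=snap('scene','s4.png')
```

```text
from [0.3449 0.2779 0.2635] [-179.89   -1.01 -179.01] t 8.13
-> (0.355, 0.28, 0.045, 180) n 9
-0.05, 0.01, 0.97, 0.02,  -0.05, 0.01, 0.97, 0.02,  -0.05, 0.01, 0.97, 0.02,  -0.05, 0.01, 0.97, 0.02,  -0.05, 0.01, 0.97, 0.02,  -0.05, 0.01, 0.97, 0.02,  -0.04, 0.01, 0.97, 0.02,  -0.04, 0.01, 0.97, 0.02,  -0.04, 0.01, 0.97, 0.02,
```

View pics/s4.png

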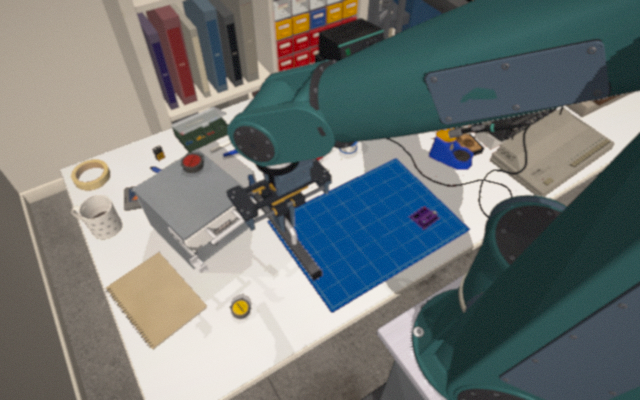

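View pics/t4.png

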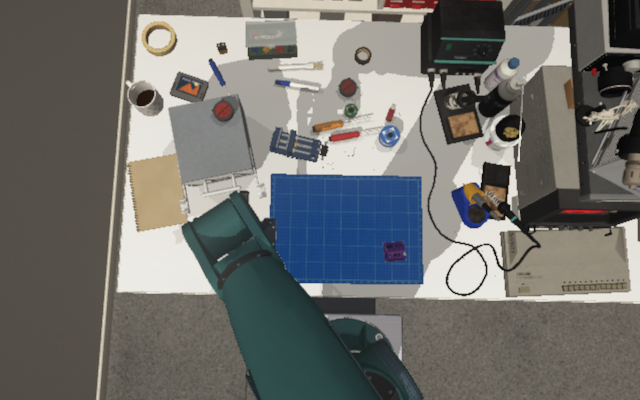

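The bar hangs along the gap between chest and mat, with its near end at about (318,272) in the scene view. Lowering it.

servo_tool:
  rows: [-0.1,0,0.6,0,-0.1,0,0.8,0,-0.1,0,0.8,0,-0.1,0,0.8,0,0,0,0.8,0,0,0,0.8,0,0,0,0.8,0,0,0,0.5,0,0,0,0.2,0,0,0,0,0]

```text
time_s: 9.07
ee_pos: [0.3573, 0.2802, 0.1034]
orientation: [180.0, -0.8, 179.1]
wrist_force: [0.1, 0.8, -2.0]
grip_width: 0.0091
```

servo_tool:
  rows: [0,0,0.6,0,0,0,0.6,0,0,0,0.5,0,0,0,0.3,0,0,0,0.1,0,0,0,0,0]

```text
time_s: 9.57
ee_pos: [0.3603, 0.2828, 0.0524]
orientation: [179.8, -0.5, 178.7]
wrist_force: [-0.3, -0.3, -2.3]
grip_width: 0.0089
```

servo_tool:
  rows: [0,0,0.2,0,0,0,0.1,0,0,0,0,0]

```text
time_s: 9.82
ee_pos: [0.3615, 0.2837, 0.0462]
orientation: [179.7, -0.4, 178.7]
wrist_force: [0.9, -0.1, -2.9]
grip_width: 0.0092
```

servo_tool:
  rows: [0,0,0.15,0,0,0,0.1,0,0,0,0,0]

```text
time_s: 10.07
ee_pos: [0.362, 0.2841, 0.0401]
orientation: [179.6, -0.3, 178.7]
wrist_force: [-0.3, -0.4, -2.8]
grip_width: 0.0092
```

servo_tool:
  rows: [0,0,0.05,0,0,0,0,0]

```text
time_s: 10.23
ee_pos: [0.3623, 0.2844, 0.0396]
orientation: [179.6, -0.3, 178.7]
wrist_force: [0.5, -0.1, -1.8]
grip_width: 0.0091
```

servo_tool:
  rows: [0,0,0.05,0,0,0,0.05,0,0,0,0.05,0]

```text
time_s: 10.48
ee_pos: [0.3627, 0.2851, 0.0392]
orientation: [179.6, -0.4, 178.7]
wrist_force: [-15.4, -5.8, 45.5]
grip_width: 0.0088
```

The bar is on the bench. I'll ease off and release.

servo_tool:
  rows: [0,0,-0.03,0,0,0,0,0]

```text
time_s: 10.65
ee_pos: [0.3629, 0.2854, 0.0407]
orientation: [179.6, -0.3, 178.7]
wrist_force: [-0.2, -0.1, -1.4]
grip_width: 0.0088
```

servo_tool:
  rows: [0,0,0,0,0,0,0,0,0,0,0,0,0,0,0,0,0,0,0,0]
  gripper: 0.2

```text
time_s: 11.07
ee_pos: [0.3633, 0.2856, 0.0405]
orientation: [179.6, -0.3, 178.7]
wrist_force: [0.2, -0.5, 0.1]
grip_width: 0.0394
```

servo_tool:
  rows: [0,0,-0.4,0,0,0,-0.8,0,0,0,-0.9,0,0,0,-0.9,0,0,0,-0.9,0,0,0,-0.9,0,0,0,-0.9,0,0,0,-0.9,0,0,0,-0.6,0]

```text
time_s: 11.82
ee_pos: [0.3616, 0.2822, 0.2303]
orientation: [179.8, -0.6, 178.7]
wrist_force: [0.7, -0.6, 0.2]
grip_width: 0.0544
```

Run:
```python
from h import *
from plan import plan
snap('top','t5.png');c=snap('scene','s5.png');crop(c,140,130,340,320,'s5c.png',4)
plan([(.477,.3496,.24,103.3)])
```

```text
from [0.3625 0.2828 0.2307] [179.73  -0.47 178.69] t 11.92
-> (0.477, 0.3496, 0.24, 103.3) n 16
-0.28, 0.17, -0.02, 0.94,  -0.27, 0.2, -0.02, 0.94,  -0.25, 0.22, -0.02, 0.94,  -0.23, 0.24, -0.02, 0.94,  -0.21, 0.26, -0.02, 0.94,  -0.19, 0.27, -0.02, 0.94,  -0.17, 0.29, -0.02, 0.94,  -0.14, 0.3, -0.02, 0.94,  -0.12, 0.31, -0.02, 0.94,  -0.09, 0.32, -0.02, 0.94,  -0.07, 0.33, -0.02, 0.94,  -0.04, 0.33, -0.02, 0.94,  -0.01, 0.33, -0.02, 0.94,  0.02, 0.33, -0.02, 0.94,  0.04, 0.33, -0.02, 0.94,  0.07, 0.32, -0.02, 0.94,
```

View pics/s5c.png

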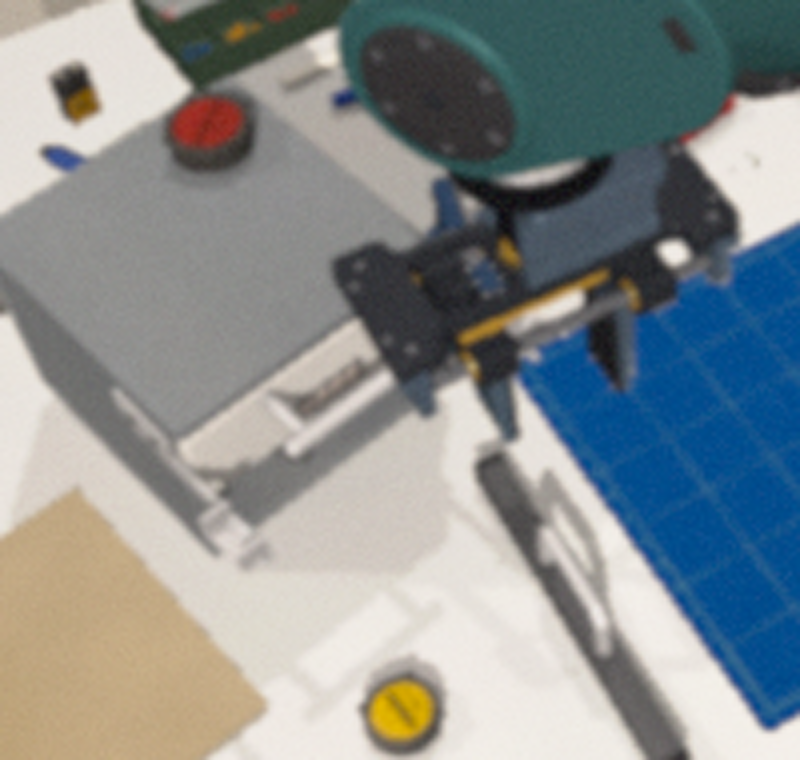

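The bar stands on the bench between the chest and the mat, at crop (480,455) to (680,750). Measuring the handle now.

Run:
```python
from h import *
np.set_printoptions(precision=4,suppress=True)
ca,sa=np.cos(np.radians(13.3)),np.sin(np.radians(13.3))
for n in('top','scene'):
    w=cloud(load(n)); p=w[~np.isnan(w).any(-1)]
    dx=p[:,0]-.6185;dy=p[:,1]-.383; X=dx*ca+dy*sa;Y=-dx*sa+dy*ca
    m=(X<-.128)&(X>-.18)&(abs(Y)<.06)&(p[:,2]>.12)&(p[:,2]<.17)
    q=np.c_[X,Y,p[:,2]][m]; print(n,m.sum(),np.percentile(q,[5,50,95],axis=0) if len(q) else '')
    m=(abs(Y)<.08)&(abs(X)<.15)&(abs(p[:,2]-.165)<.006); print('top face X range',X[m].min(),X[m].max())
c=load('scene')
crop(c,185,205,250,250,'s5h.png',10); c=load('top'); crop(c,160,150,290,250,'t5h.png',6)
```

```text
top 161 [[-0.1484 -0.04    0.1441]
 [-0.143   0.0104  0.1488]
 [-0.1315  0.0464  0.1537]]
top face X range -0.10405888936851469 0.10730340832976
scene 177 [[-0.1524 -0.0159  0.1442]
 [-0.1486  0.0223  0.1489]
 [-0.1336  0.0483  0.1523]]
top face X range -0.10986171400286052 0.10538278865123944
```

View pics/t5h.png

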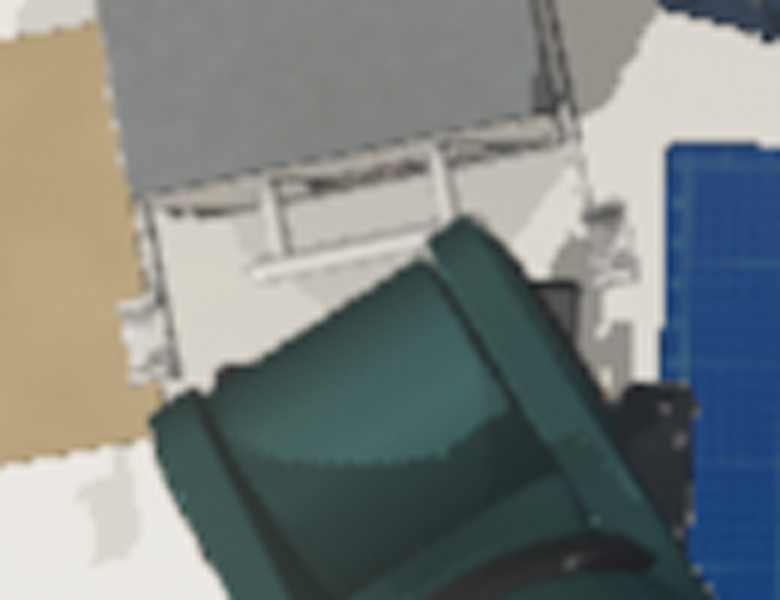

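servo_tool:
  rows: [-0.3,0.2,0,0.5,-0.3,0.2,0,0.9,-0.3,0.2,0,0.9,-0.2,0.2,0,0.9,-0.2,0.25,0,0.9,-0.2,0.25,0,0.9,-0.2,0.25,0,0.9,-0.15,0.3,0,0.9,-0.1,0.3,0,0.9,-0.1,0.3,0,0.9,-0.1,0.3,0,0.9,0,0.3,0,0.9]
  gripper: -0.2

```text
time_s: 12.92
ee_pos: [0.4442, 0.3302, 0.2236]
orientation: [-179.2, -0.5, 124.3]
wrist_force: [0.4, 0.0, 0.3]
grip_width: 0.0363
```

Run:
```python
from plan import plan
plan([(.477,.3496,.22,103.3)])
```

```text
from [0.4442 0.3302 0.2236] [-179.21   -0.49  124.34] t 12.92
-> (0.477, 0.3496, 0.22, 103.3) n 5
-0.02, 0.3, 0.03, 0.84,  0, 0.3, 0.03, 0.84,  0.02, 0.3, 0.03, 0.84,  0.05, 0.3, 0.03, 0.84,  0.07, 0.3, 0.03, 0.84,
```

servo_tool:
  rows: [0,0.3,0,0.8,0,0.3,0,0.8,0,0.3,0,0.8,0,0.3,0,0.8,0.1,0.3,0,0.8,0,0,0,0.1,0,0,0,0]

```text
time_s: 13.5
ee_pos: [0.4759, 0.3479, 0.217]
orientation: [-178.6, 0.0, 102.6]
wrist_force: [-0.2, 0.0, 1.1]
grip_width: 0.0366
```

Run:
```python
from h import *
from plan import plan
plan([(.477,.3496,.19,103.3)])
c=snap('scene','s6.png');crop(c,140,120,300,280,'s6c.png',4)
```

```text
from [0.4759 0.3479 0.217 ] [-1.7859e+02  3.0000e-02  1.0261e+02] t 13.5
-> (0.477, 0.3496, 0.19, 103.3) n 2
0.03, 0.03, 0.54, -0.07,  0.03, 0.03, 0.54, -0.07,
```

View pics/s6c.png

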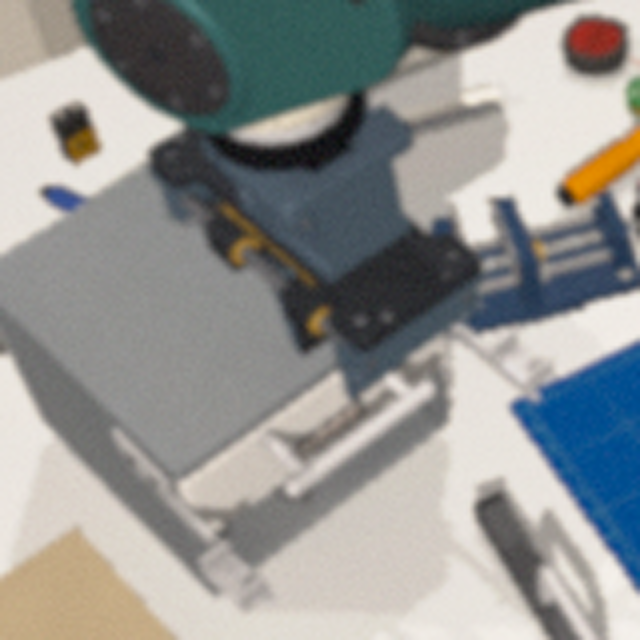

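The handle runs from crop (290,490) to (435,385), and the front finger at (360,385) is in line with it. Going down.

servo_tool:
  rows: [0,0,0.5,-0.1,0,0,0.8,0,0,0,0.8,0,0,0,0.3,0,0,0,0,0]

```text
time_s: 13.97
ee_pos: [0.4722, 0.3462, 0.1525]
orientation: [-178.6, 0.0, 103.8]
wrist_force: [-0.6, 0.2, 0.3]
grip_width: 0.0366
```

Run:
```python
from plan import plan
plan([(.477,.3496,.127,103.3)])
```

```text
from [0.4722 0.3462 0.1525] [-1.7859e+02  1.0000e-02  1.0376e+02] t 13.97
-> (0.477, 0.3496, 0.127, 103.3) n 2
0.04, 0.11, 0.51, 0.05,  0.04, 0.11, 0.51, 0.05,
```

servo_tool:
  rows: [0,0.2,0,0,0,0.1,0.5,0,0,0,0.5,0,0,0,0,0]

```text
time_s: 14.3
ee_pos: [0.48, 0.3483, 0.1265]
orientation: [-178.7, -0.0, 103.9]
wrist_force: [-0.9, -0.4, -0.8]
grip_width: 0.0364
```

servo_tool:
  rows: [0,0,0,0,0,0,0,0,0,0,0,0,0,0,0,0,0,0,0,0]
  gripper: -1
  force: 40

```text
time_s: 14.72
ee_pos: [0.4772, 0.3475, 0.126]
orientation: [-178.3, 0.0, 103.9]
wrist_force: [-0.2, -0.5, -4.1]
grip_width: 0.0104
```

servo_tool:
  rows: [0,-0.2,0,0,0,-0.4,0,0,0,-0.5,0,0,0,-0.5,0,0,0,-0.5,0,0,0,-0.5,0,0]

```text
time_s: 15.22
ee_pos: [0.4081, 0.3309, 0.1261]
orientation: [-178.3, -0.1, 103.7]
wrist_force: [-0.2, 7.3, -14.2]
grip_width: 0.0101
```

servo_tool:
  rows: [0,-0.5,0,0,0,-0.5,0,0,0,-0.5,0,0,0,-0.5,0,0,0,-0.5,0,0,0,-0.5,0,0]

```text
time_s: 15.72
ee_pos: [0.3239, 0.3108, 0.1261]
orientation: [-178.2, -0.3, 103.7]
wrist_force: [-0.5, 10.4, -18.3]
grip_width: 0.0102
```

servo_tool:
  rows: [0,-0.2,0,0,0,-0.15,0,0,0,0,0,0]

```text
time_s: 15.97
ee_pos: [0.3169, 0.3099, 0.1271]
orientation: [-179.3, -0.5, 103.9]
wrist_force: [-0.0, 1.4, -19.0]
grip_width: 0.0102
```

servo_tool:
  rows: [0,0,0,0,0,0,0,0,0,0,0,0,0,0,0,0]
  gripper: -0.2

```text
time_s: 16.3
ee_pos: [0.3154, 0.3092, 0.1283]
orientation: [-179.5, -0.6, 104.0]
wrist_force: [-0.4, -0.8, -0.5]
grip_width: 0.0339
```

servo_tool:
  rows: [0,0,-0.4,0,0,0,-0.8,0,0,0,-0.9,0,0,0,-0.9,0,0,0,-0.9,0,0,0,-0.9,0,0,0,-0.6,0]

```text
time_s: 16.88
ee_pos: [0.314, 0.306, 0.2707]
orientation: [-179.1, -0.4, 104.0]
wrist_force: [0.0, 0.3, -0.4]
grip_width: 0.0367
```

Run:
```python
from h import *
c=snap('scene','s7.png');crop(c,140,130,340,320,'s7c.png',4); snap('top','t7.png')
```

```text
(no output)
```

View pics/s7c.png

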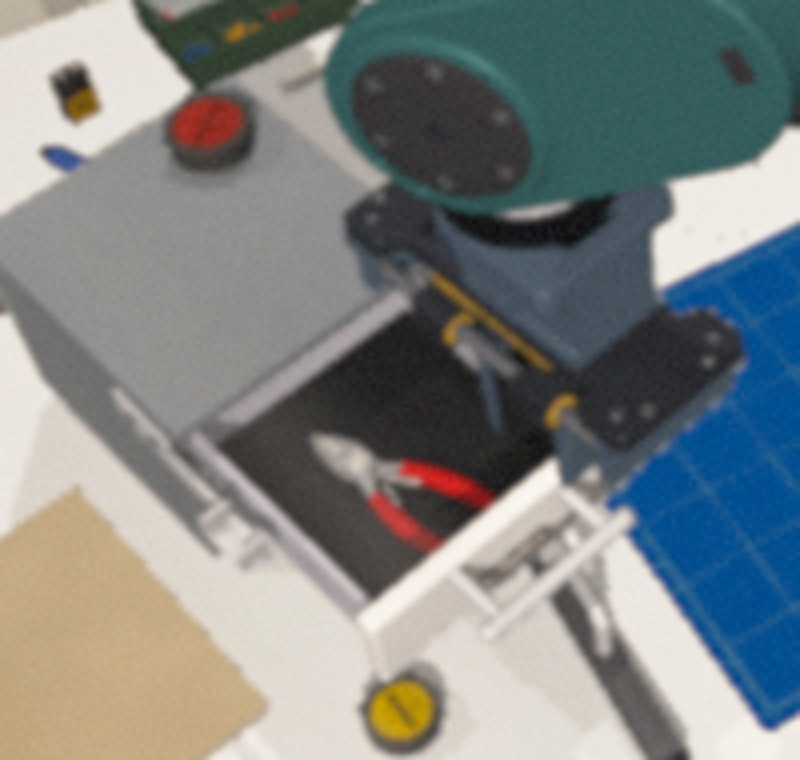

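View pics/t7.png

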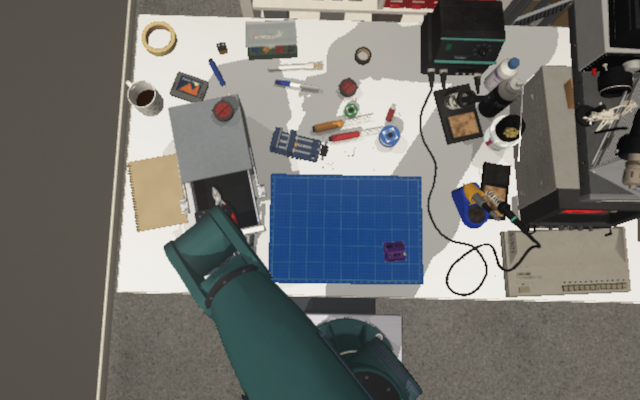

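The drawer is open and the cutters lie in it, red handles to the front, jaws at crop (320,440). I'll move the arm to the right so the top camera gets a second view.

servo_tool:
  rows: [-0.9,0.4,0,0,-1,0.4,0,0,-1,0.4,0,0,-1,0.4,0,0,-1,0.3,0,0,-1,0.1,0,0,-1,0,0,0,-1,0,0,0,-1,0,0,0,-0.5,0,0,0]

```text
time_s: 17.82
ee_pos: [0.42, 0.0822, 0.266]
orientation: [-179.0, -0.6, 104.4]
wrist_force: [0.6, 0.1, -0.0]
grip_width: 0.0367
```

Run:
```python
from h import *
c=snap('top','t8.png');crop(c,170,155,290,255,'t8c.png',6)
c=snap('scene','s8.png');crop(c,180,200,300,290,'s8c.png',6)
```

```text
(no output)
```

View pics/t8c.png

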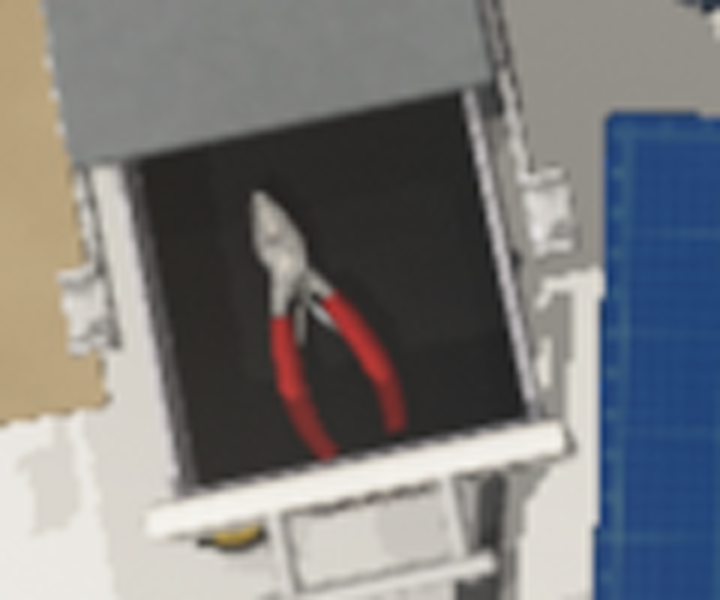

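View pics/s8c.png

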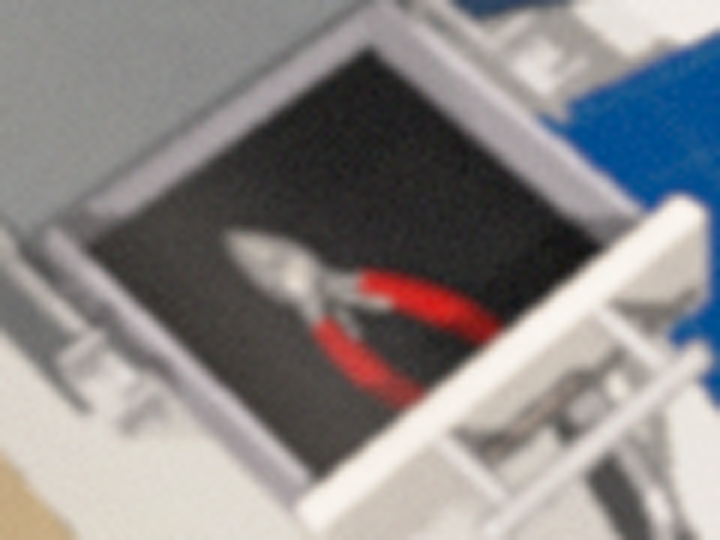

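```bash
cat >> h.py <<'E'
def ray(c,u,v):
    d=np.linalg.inv(c['K'])@[u,v,1]; M=c['world_from_camera']; return M[:3,3],M[:3,:3]@d
def onz(c,u,v,z):
    o,d=ray(c,u,v); return o+d*(z-o[2])/d[2]
def tri(c1,p1,c2,p2):
    A=[];b=[]
    for c,p in((c1,p1),(c2,p2)):
        o,d=ray(c,*p); d=d/np.linalg.norm(d); Q=np.eye(3)-np.outer(d,d); A.append(Q);b.append(Q@o)
    x=np.linalg.lstsq(np.vstack(A),np.hstack(b),rcond=None)[0]; return x
E
python3 - <<'E'
from h import *
np.set_printoptions(precision=4,suppress=True)
t=load('top');s=load('scene')
T=lambda u,v:(170+u/6,155+v/6); S=lambda u,v:(180+u/6,200+v/6)
for n,a,b in [('tip',(258,192),(228,235)),('pivot',(284,255),(295,273)),('Rstart',(335,300),(365,285)),('Lstart',(283,320),(320,328))]:
    print(n,'tri',tri(t,T(*a),s,S(*b)),'top@.107',onz(t,*T(*a),.107),'sc@.107',onz(s,*S(*b),.107))
for n,a in [('hL',(328,458)),('hR',(395,430))]: print(n,onz(t,*T(*a),.107))
# segmented cloud
for n,c in(('top',t),('scene',s)):
    w=cloud(c); x,y,z=w[...,0],w[...,1],w[...,2]; im=c['image'].astype(int)
    box=(x>.33)&(x<.56)&(y>.25)&(y<.47)&(z>.09)&(z<.128)
    red=box&(im[...,0]>120)&(im[...,1]<90); q=w[red]; print(n,'red',red.sum(),q.mean(0),np.percentile(q[:,2],[10,50,90]))
    fl=box&(im.sum(-1)<150); print('floor z',np.percentile(w[fl][:,2],[10,50,90]))
    met=box&(im.min(-1)>95)&(x>.40)&(x<.50)&(abs(y-.37)<.03); q=w[met]; print('metal',met.sum(),q.mean(0) if len(q) else '')
E
```

```text
tip tri [0.4942 0.3795 0.1045] top@.107 [0.4941 0.3795 0.107 ] sc@.107 [0.492  0.3794 0.107 ]
pivot tri [0.465  0.3656 0.1041] top@.107 [0.4654 0.3663 0.107 ] sc@.107 [0.462  0.3649 0.107 ]
Rstart tri [0.446  0.3433 0.1016] top@.107 [0.4453 0.3422 0.107 ] sc@.107 [0.4427 0.3444 0.107 ]
Lstart tri [0.4363 0.3665 0.1031] top@.107 [0.4356 0.3653 0.107 ] sc@.107 [0.4341 0.3675 0.107 ]
hL [0.3734 0.342  0.107 ]
hR [0.3868 0.3125 0.107 ]
top red 105 [0.4216 0.3472 0.1096] [0.1016 0.1103 0.1148]
floor z [0.0964 0.0999 0.1035]
metal 131 [0.465  0.3674 0.1066]
scene red 201 [0.4168 0.3447 0.1102] [0.1058 0.1109 0.1137]
floor z [0.0983 0.1004 0.1026]
metal 204 [0.4599 0.3647 0.1073]
```

Run:
```python
from h import *
from plan import plan
t=load('top');s=load('scene')
ca,sa=np.cos(np.radians(13.3)),np.sin(np.radians(13.3))
for c in(t,s):
    w=cloud(c).reshape(-1,3); w=w[~np.isnan(w).any(1)]
    dx=w[:,0]-.6185;dy=w[:,1]-.383; X=dx*ca+dy*sa;Y=-dx*sa+dy*ca
    m=(abs(Y)<.08)&(X<-.24)&(X>-.29)&(w[:,2]>.12); print('front z',np.percentile(w[m][:,2],[50,95,99]),'X',np.percentile(X[m&(w[:,2]>.155)],[5,50,95]))
plan([(.4125,.3415,.26,25.2)])
```

```text
front z [0.14962049 0.15531    0.15716932] X [-0.26559174 -0.26172545 -0.25719772]
front z [0.14860726 0.15417502 0.1557172 ] X [-0.27079331 -0.26693747 -0.26250515]
from [0.42   0.0827 0.2659] [-179.03   -0.57  104.28] t 17.92
-> (0.4125, 0.3415, 0.26, 25.2) n 16
0.63, 0.14, 0.01, 0.99,  0.64, 0.09, 0.01, 0.99,  0.65, 0.03, 0.01, 0.99,  0.65, -0.02, 0.01, 0.99,  0.64, -0.08, 0.01, 0.99,  0.63, -0.14, 0.01, 0.99,  0.62, -0.19, 0.01, 0.99,  0.6, -0.24, 0.01, 0.99,  0.58, -0.29, 0.01, 0.99,  0.55, -0.34, 0.01, 0.99,  0.52, -0.39, 0.01, 0.99,  0.48, -0.43, 0.01, 0.99,  0.44, -0.47, 0.01, 0.99,  0.4, -0.51, 0.01, 0.99,  0.36, -0.54, 0.01, 0.99,  0.31, -0.57, 0.01, 0.99,
```

servo_tool:
  rows: [0.6,0.1,0,0.6,0.65,0.1,0,1,0.65,0,0,1,0.65,0,0,1,0.65,-0.1,0,1,0.65,-0.1,0,1,0.6,-0.2,0,1,0.6,-0.2,0,1,0.6,-0.3,0,1,0.55,-0.3,0,1,0.5,-0.4,0,1,0.5,-0.4,0,1]
  gripper: 0.65

```text
time_s: 18.92
ee_pos: [0.4058, 0.2877, 0.2626]
orientation: [-178.8, 1.0, 43.6]
wrist_force: [0.2, -0.5, 0.5]
grip_width: 0.0754
```

Run:
```python
from plan import plan
plan([(.4125,.3415,.25,25.2)])
```

```text
from [0.4058 0.2877 0.2626] [-178.78    1.     43.59] t 18.92
-> (0.4125, 0.3415, 0.25, 25.2) n 4
0.42, -0.34, 0.13, 0.92,  0.39, -0.38, 0.13, 0.92,  0.36, -0.41, 0.13, 0.92,  0.33, -0.43, 0.13, 0.92,
```

servo_tool:
  rows: [0.4,-0.35,0.1,0.9,0.4,-0.4,0.1,0.9,0.35,-0.4,0.1,0.9,0.3,-0.4,0.1,0.8,0,0,0,0]

```text
time_s: 19.33
ee_pos: [0.4068, 0.3484, 0.2503]
orientation: [-179.1, 1.5, 25.2]
wrist_force: [-0.4, 0.8, -0.2]
grip_width: 0.0754
```

Run:
```python
from h import *
from plan import plan
plan([(.4125,.3415,.16,25.2)])
c=snap('scene','s9.png');crop(c,160,130,320,290,'s9c.png',4)
```

```text
from [0.4068 0.3484 0.2503] [-179.14    1.53   25.15] t 19.33
-> (0.4125, 0.3415, 0.16, 25.2) n 4
0.02, 0.09, 0.9, 0,  0.02, 0.09, 0.9, 0,  0.02, 0.09, 0.9, 0,  0.02, 0.09, 0.9, 0,
```

View pics/s9c.png

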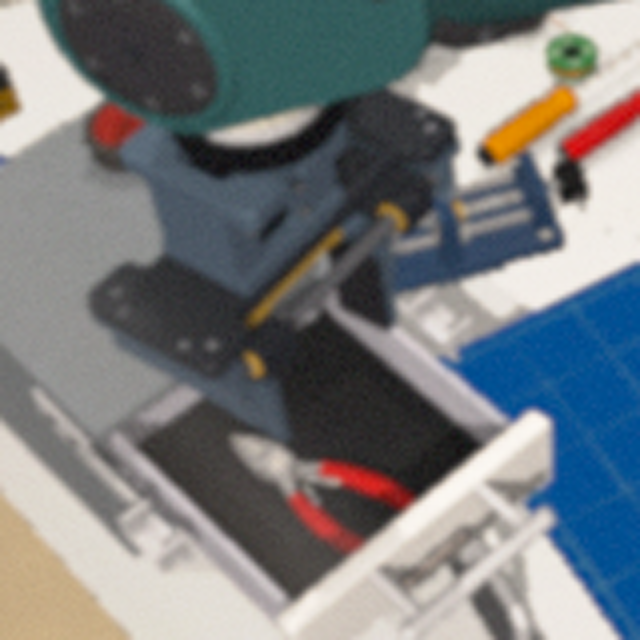

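servo_tool:
  rows: [0,0.1,0.7,0,0,0.1,0.9,0,0,0.1,0.9,0,0,0.1,0.7,0,0,0,0.2,0,0,0,0,0]

```text
time_s: 19.88
ee_pos: [0.4057, 0.3374, 0.1632]
orientation: [-179.1, 1.5, 26.4]
wrist_force: [-0.6, 0.0, 0.3]
grip_width: 0.0753
```

Run:
```python
from h import *
from plan import plan
plan([(.4125,.3415,.103,25.2)])
c=snap('scene','s10.png');crop(c,180,150,310,290,'s10c.png',5)
```

```text
from [0.4057 0.3374 0.1632] [-179.13    1.53   26.38] t 19.88
-> (0.4125, 0.3415, 0.103, 25.2) n 3
0.11, -0.01, 0.8, 0.08,  0.11, -0.01, 0.8, 0.08,  0.11, -0.01, 0.8, 0.08,
```

View pics/s10c.png

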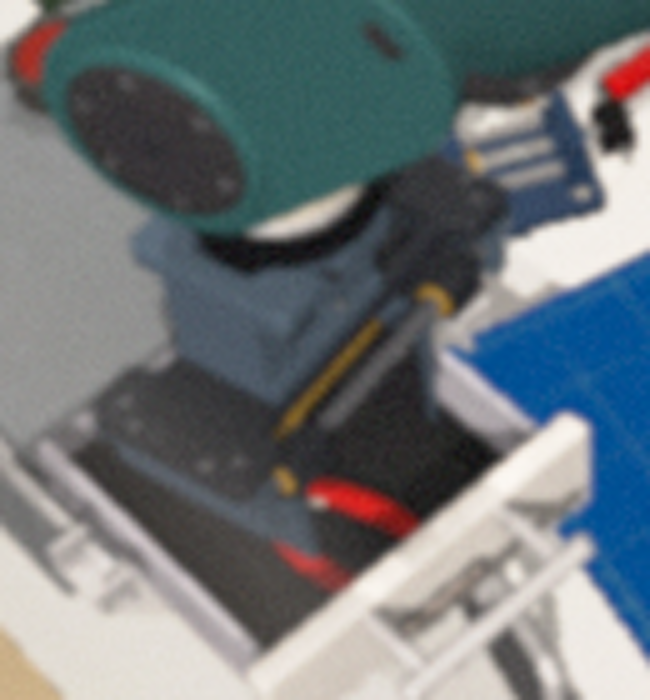

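servo_tool:
  rows: [0.15,0,0.5,0.1,0.15,0,0.7,0.1,0.1,0,0.6,0,0,0,0.2,0,0,0,0,0]

```text
time_s: 20.35
ee_pos: [0.4165, 0.3445, 0.115]
orientation: [-179.1, 1.1, 25.4]
wrist_force: [1.5, -1.0, 0.4]
grip_width: 0.0752
```

Run:
```python
from plan import plan
plan([(.4125,.3415,.104,25.2)])
```

```text
from [0.4165 0.3445 0.115 ] [-179.06    1.06   25.4 ] t 20.35
-> (0.4125, 0.3415, 0.104, 25.2) n 1
-0.2, 0.04, 0.44, 0.04,
```

servo_tool:
  rows: [-0.15,0.05,0.2,0,-0.05,0,0.2,0,0,0,0.05,0,0,0,0,0]

```text
time_s: 20.68
ee_pos: [0.4125, 0.3416, 0.1047]
orientation: [-179.0, 0.9, 25.4]
wrist_force: [0.4, 0.2, -0.4]
grip_width: 0.0755
```

servo_tool:
  rows: [0,0,0,0,0,0,0,0,0,0,0,0,0,0,0,0,0,0,0,0]
  gripper: -1
  force: 30

```text
time_s: 21.1
ee_pos: [0.4131, 0.3421, 0.1061]
orientation: [-179.0, 0.8, 25.4]
wrist_force: [0.6, -0.2, -0.2]
grip_width: 0.0497
```

servo_tool:
  rows: [0,0,0,0,0,0,0,0]

```text
time_s: 21.27
ee_pos: [0.4131, 0.3421, 0.1062]
orientation: [-179.0, 0.8, 25.4]
wrist_force: [0.1, 0.2, -0.7]
grip_width: 0.0496
```

servo_tool:
  rows: [0,0,-0.15,0,0,0,-0.2,0,0,0,-0.3,0,0,0,-0.3,0,0,0,0,0]

```text
time_s: 21.68
ee_pos: [0.4135, 0.3418, 0.1323]
orientation: [-179.0, 0.8, 25.4]
wrist_force: [0.1, -0.7, -0.3]
grip_width: 0.0495
```

Run:
```python
from h import *
c=snap('scene','s11.png');crop(c,180,150,310,290,'s11c.png',5)
```

```text
(no output)
```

View pics/s11c.png

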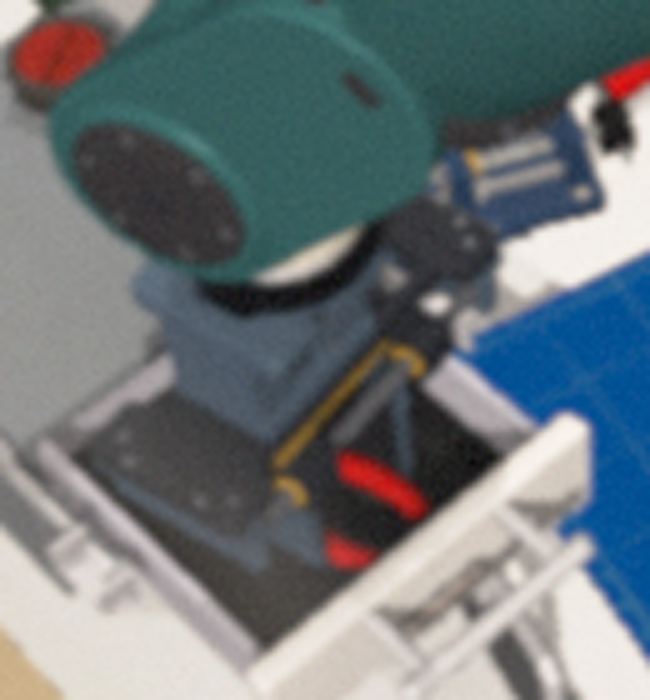

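The cutters are held: the handles at crop (380,490) rose with the gripper and the width is steady at 49.5 mm. Lifting on.

servo_tool:
  rows: [0,0,-0.4,0,0,0,-0.7,0,0,0,-0.8,0,0,0,-0.8,0,0,0,-0.8,0,0,0,-0.8,0,0,0,-0.4,0,0,0,0,0]

```text
time_s: 22.4
ee_pos: [0.4149, 0.3396, 0.2575]
orientation: [-179.0, 1.0, 25.4]
wrist_force: [0.5, -0.0, -0.6]
grip_width: 0.0494
```

Run:
```python
from h import *
from plan import plan
c=snap('scene','s12.png');crop(c,160,110,320,290,'s12c.png',4)
plan([(.41,.07,.24,25.2)])
```

```text
from [0.4147 0.3395 0.2565] [-179.05    1.     25.42] t 22.45
-> (0.41, 0.07, 0.24, 25.2) n 11
-0.44, 0.88, 0.06, 0,  -0.44, 0.88, 0.06, 0,  -0.44, 0.88, 0.06, 0,  -0.44, 0.88, 0.06, 0,  -0.43, 0.88, 0.06, 0,  -0.43, 0.88, 0.06, 0,  -0.43, 0.88, 0.06, 0,  -0.43, 0.88, 0.06, 0,  -0.43, 0.88, 0.06, 0,  -0.43, 0.88, 0.06, 0,  -0.43, 0.88, 0.06, 0,
```

View pics/s12c.png

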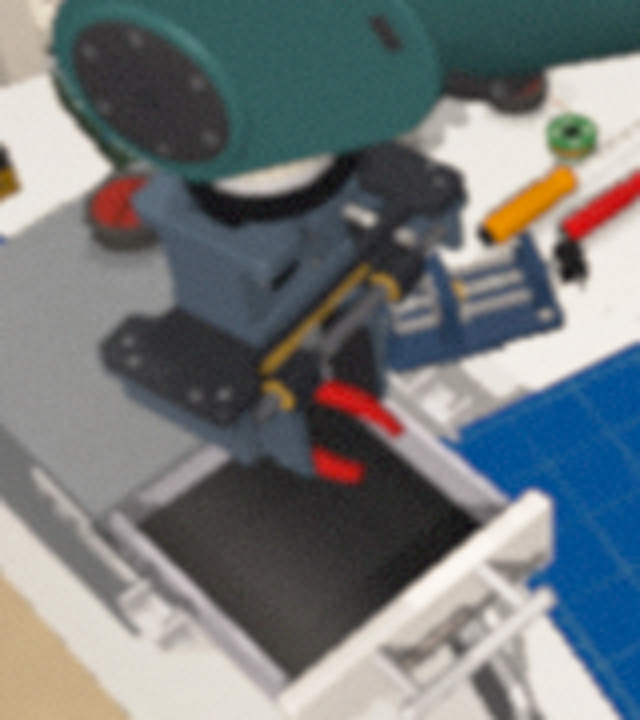

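servo_tool:
  rows: [-0.2,0.4,0,0,-0.4,0.8,0,0,-0.4,0.8,0,0,-0.4,0.8,0,0,-0.4,0.8,0,0,-0.4,0.8,0,0,-0.4,0.8,0,0,-0.4,0.8,0,0,-0.4,0.8,0,0,-0.4,0.8,0,0,-0.4,0.8,0,0,-0.4,0.8,0,0]

```text
time_s: 23.45
ee_pos: [0.3987, 0.0663, 0.2396]
orientation: [-178.9, 2.3, 25.8]
wrist_force: [0.5, 1.0, -1.0]
grip_width: 0.0498
```

servo_tool:
  rows: [0,0,0.4,0,0,0,0.8,0,0,0,0.8,0,0,0,0.8,0,0,0,0.8,0,0,0,0.8,0,0,0,0.6,0,0,0,0.3,0,0,0,0,0]

```text
time_s: 24.2
ee_pos: [0.3818, 0.0605, 0.0921]
orientation: [-178.7, 3.0, 25.4]
wrist_force: [-0.6, -0.3, -0.1]
grip_width: 0.0494
```

Run:
```python
from h import *
c=snap('scene','s13.png');crop(c,220,110,420,290,'s13c.png',4)
```

```text
(no output)
```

View pics/s13c.png

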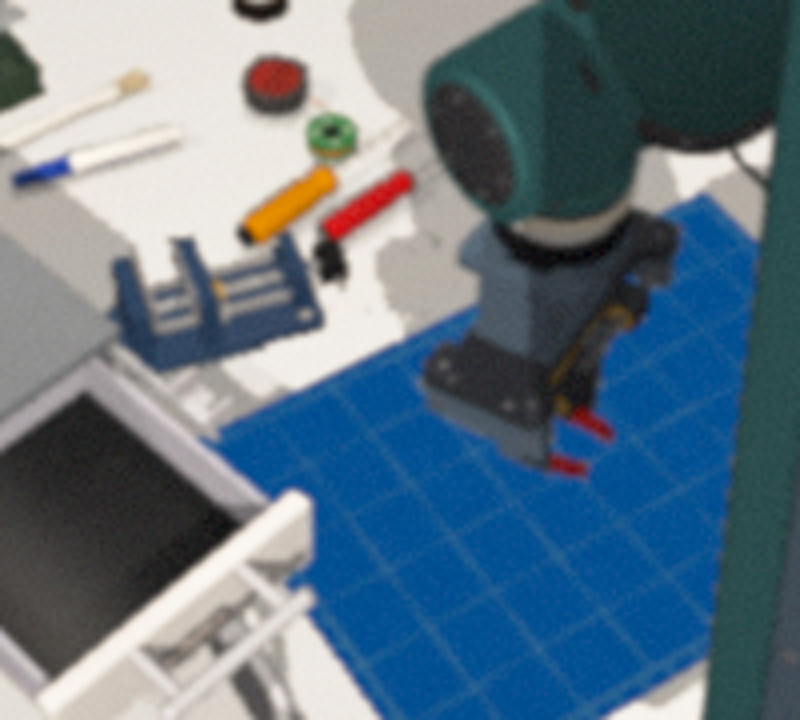

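The radius is getting close to the inner reach limit, and the tool is tilted 3°. I'll move out to x of about 0.45 and then lower.

servo_tool:
  rows: [0.4,0.2,0,0,0.6,0.3,0,0,0.6,0.3,0,0,0.5,0.2,0,0,0.2,0.1,0,0,0,0,0,0]

```text
time_s: 24.75
ee_pos: [0.4539, 0.0606, 0.0931]
orientation: [-178.8, 2.6, 25.4]
wrist_force: [0.4, 0.1, -0.2]
grip_width: 0.0496
```

servo_tool:
  rows: [0,0,0.5,0,0,0,0.7,0,0,0,0.6,0,0,0,0.4,0,0,0,0.2,0,0,0,0,0]

```text
time_s: 25.25
ee_pos: [0.4531, 0.0607, 0.0343]
orientation: [-179.0, 2.3, 25.4]
wrist_force: [-0.4, 0.4, -1.1]
grip_width: 0.0499
```

servo_tool:
  rows: [0,0,0.3,0,0,0,0.2,0,0,0,0.1,0,0,0,0,0]

```text
time_s: 25.58
ee_pos: [0.4531, 0.0607, 0.0194]
orientation: [-179.0, 2.2, 25.4]
wrist_force: [0.7, -0.3, -0.5]
grip_width: 0.05
```

Run:
```python
from h import *
c=snap('scene','s14.png');crop(c,270,110,400,240,'s14c.png',6)
```

```text
(no output)
```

View pics/s14c.png

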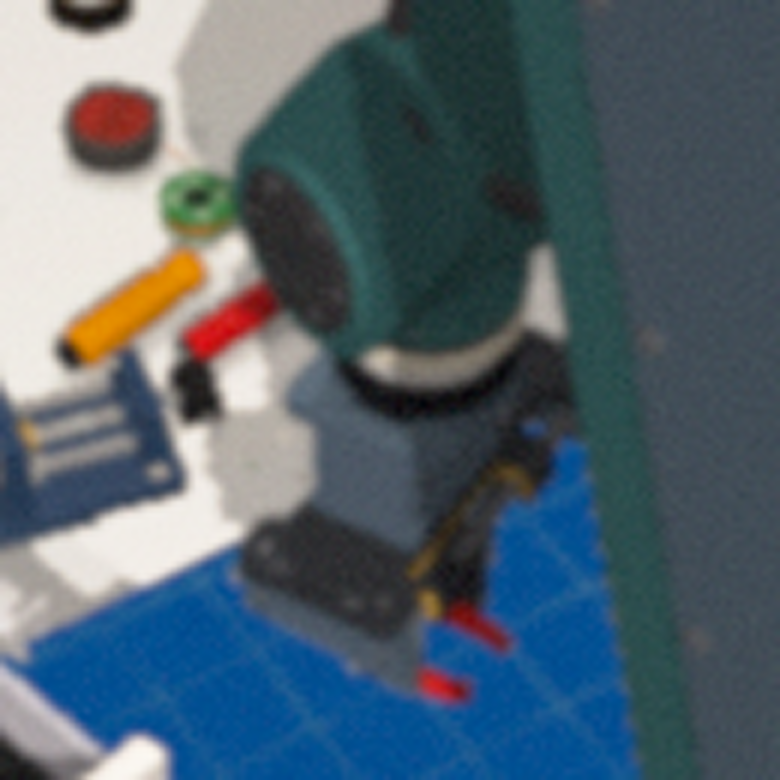

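servo_tool:
  rows: [0,0,0.15,0,0,0,0.1,0,0,0,0,0]

```text
time_s: 25.88
ee_pos: [0.4536, 0.0608, 0.0134]
orientation: [-179.0, 2.1, 25.4]
wrist_force: [0.6, 1.1, -0.5]
grip_width: 0.0495
```

servo_tool:
  rows: [0,0,0.05,0,0,0,0.05,0,0,0,0,0]

```text
time_s: 26.13
ee_pos: [0.4536, 0.0608, 0.0107]
orientation: [-179.0, 2.1, 25.4]
wrist_force: [-0.2, -0.3, -0.8]
grip_width: 0.0495
```

servo_tool:
  rows: [0,0,0.05,0,0,0,0.03,0,0,0,0,0]

```text
time_s: 26.38
ee_pos: [0.4536, 0.0608, 0.0086]
orientation: [-179.0, 2.1, 25.4]
wrist_force: [0.6, 0.5, -0.4]
grip_width: 0.0496
```

servo_tool:
  rows: [0,0,0.04,0,0,0,0.02,0,0,0,0,0]

```text
time_s: 26.63
ee_pos: [0.4537, 0.0608, 0.0082]
orientation: [-179.0, 2.1, 25.4]
wrist_force: [-2.2, 0.7, 5.7]
grip_width: 0.0498
```

Contact with the mat at about 6 N. Releasing and backing away.

servo_tool:
  rows: [0,0,0,0,0,0,0,0,0,0,0,0,0,0,0,0,0,0,0,0]
  gripper: 0.7

```text
time_s: 27.05
ee_pos: [0.454, 0.0609, 0.0084]
orientation: [-179.0, 2.1, 25.5]
wrist_force: [-0.0, -0.5, 0.1]
grip_width: 0.0769
```

servo_tool:
  rows: [0,0,-0.2,0,0,0,-0.5,0,0,0,-0.8,0,0,0,-0.9,0,0,0,-0.9,0,0,0,-0.9,0,0,0,-0.9,0,0,0,-0.9,0,0,0,-0.9,0,0,0,-0.5,0,0,0,0,0]

```text
time_s: 27.97
ee_pos: [0.4599, 0.0608, 0.204]
orientation: [-179.0, 2.2, 25.5]
wrist_force: [0.5, -0.0, 1.1]
grip_width: 0.0776
```

Run:
```python
from h import *
c=snap('scene','s15.png'); snap('top','t15.png')
```

```text
(no output)
```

View pics/s15.png

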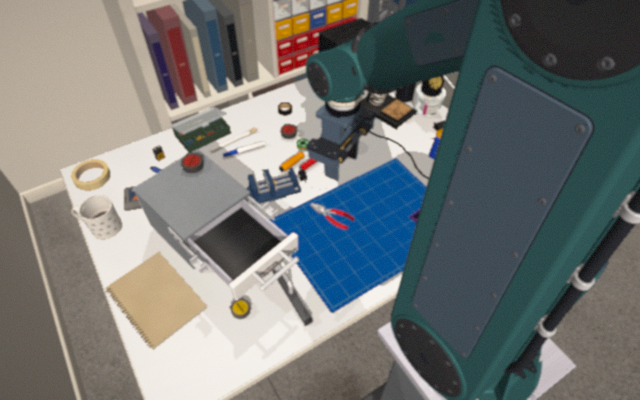

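View pics/t15.png

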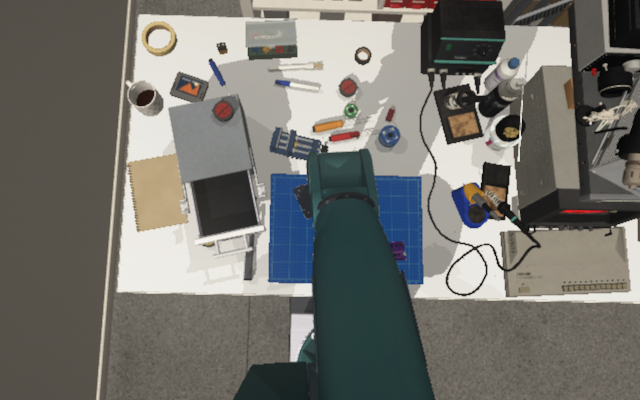

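The scene view shows the cutters on the mat at (333,217), the drawer open, and the bar on the bench at (295,295). I'll check the numbers before handing in.

Run:
```python
from h import *
np.set_printoptions(precision=4,suppress=True)
s=load('scene');t=load('top'); w=cloud(s);im=s['image'].astype(int);x,y,z=[w[...,i] for i in range(3)]
on=(x>.3)&(x<.56)&(y>-.05)&(y<.2)&(z<.05)
r=on&(im[...,0]>130)&(im[...,1]<100); print('red',r.sum(),w[r].mean(0),np.percentile(z[r],[5,50,95]))
m=on&(im.min(-1)>130); print('metal',m.sum(),w[m].mean(0),np.percentile(z[m],[5,50,95]))
b=(x>.22)&(x<.5)&(abs(y-.285)<.03)&(z<.09)&(z>.008)&(im.max(-1)<110); print('bar',b.sum(),np.percentile(w[b],[5,50,95],axis=0))
ty=(im[...,0]>150)&(im[...,2]<80)&(im[...,1]>120)&(x>.3)&(x<.42)&(y>.35)&(y<.45); print('tin',w[ty].mean(0))
i0=cv2.imread('pics/top0.png').astype(int); i1=cv2.imread('pics/t15.png').astype(int)
print('board px diff',abs(i0-i1)[238:265,394:407].mean())
c=load('top')
for n,g in(('top',c),('sc',s)):
    ww=cloud(g).reshape(-1,3); ww=ww[~np.isnan(ww).any(1)]; ca,sa=np.cos(.2321),np.sin(.2321); X=(ww[:,0]-.6185)*ca+(ww[:,1]-.383)*sa;Y=-(ww[:,0]-.6185)*sa+(ww[:,1]-.383)*ca
    k=(abs(Y)<.08)&(ww[:,2]>.148)&(ww[:,2]<.165)&(X<-.2); print(n,'front X',np.median(X[k]))
print(read_state()['wrist_force'])
```

```text
red 174 [0.4514 0.0657 0.0123] [0.0044 0.0133 0.0169]
metal 240 [ 0.527   0.0823 -0.0121] [-0.0001  0.0056  0.0143]
bar 371 [[0.2413 0.2774 0.0131]
 [0.2895 0.2871 0.0201]
 [0.3649 0.2936 0.0235]]
tin [0.355  0.4026 0.0154]
board px diff 4.566951566951567
top front X -0.26532000106961506
sc front X -0.27045669921876014
[ 0.878  -0.3351 -0.6473]
```

```bash
python3 -c "
from bench import *
print(sign_off())"
```

```text
the job is handed in; nothing more can be done
None
```

I lifted the bar off its brackets and stood it on the bare bench between the chest and the mat. Then I pulled the drawer open by its handle, took out the cutters and laid them on the blue mat. I handed the job in at about 28 s; no verdict is reported.

Last checks from the cameras, with the arm held clear about 0.2 m up:
- **Bar:** its tube top reads about 0.020 m high, so it is standing on the bench. While setting it down, the wrist force briefly reached about 45 N before I eased off, so that touch was firmer than intended.
- **Drawer:** it is out about 0.16 m. The two cameras differ by about 5 mm on this, and both are well over the 0.13 m needed.
- **Cutters:** they lie flat, with their handle tops about 0.013 m high and their middle near (0.476, 0.071), which is inside the mat. I worked out that middle point from where I released them; I did not measure it directly.
- **Small tin:** it is within about 2 mm of where it started.
- **Circuit board:** the part of it still visible in the top view looks unchanged. The arm hid the rest of it, so I did not measure its position.

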